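Put the finished heat block back in its labelled bay

ROBOT

A 6-joint arm with a two-finger parallel gripper is mounted at the origin on the work surface; the furniture and walls round the work are solid. World frame = base frame: x ahead of the robot, y to its left, z up, the work surface at z = 0. Lengths are in m, angles in degrees, forces in N, time in s.
With the tool pointing down it reaches from about 0.35 to 0.875 m from the base axis. Payload 4.2 kg.
Tool frame: the origin (TCP) lies between the finger pads; the fingertips stand 25 mm ahead of it and the grasp point (between the pads) lies 6 mm ahead of it (r.tips_ahead is the distance from the TCP to the fingertips, in m); z points along the fingers, y is the direction in which the jaws open and shut (so a half turn about z gives the same grasp; the last joint's range is limited). The gripper opens to 87 mm and grips with 3 to 60 N. Pads are 19 mm wide; open, the fingers measure 117 mm over their backs; the gripper's body (75 mm by 190 mm) begins 51 mm behind the grasp point.
Start: joints at [85.749, 22.042, 0.453, 0, -68.411, -14.817], TCP at [0.204, 0.591, 0.248] pointing down, gripper open.
Joint ranges: [-179.83, 179.83], [-69.29, 118.12], [-61.27, 80.66], [-181.25, 117.63], [-171.15, -9.14], [-177.46, 177.46]. Speed limits (degrees/s): [159.86, 159.86, 180, 180, 180, 180].

INTERFACE

Orientations are given as a 3x3 rotation matrix whose columns are the frame's x, y, z axes.
In Python, from station import r, vision, finish_job gives the robot as it stands.
- The arm moves only by the shell command python3 -m jog 'ROWS'. ROWS is a JSON object of lists of equal length, an entry for each row: "rot": the turn, a rotation vector about the world's x, y, z in degrees, a list of three; "delta_pos": the shift along the world's x, y, z in mm, a list of three; "grip": the opening in per cent of the stroke, from 0 (shut) to 100 (fully open). A call has 1 to 10 rows; each row shifts and turns the commanded pose from where the row before left it; what a row does not reach is not made up. A row lasts 1/12 s, in which the tool goes at most 41.7 mm and 7.16 degrees, less where a joint would pass 70% of its speed; a pose out of reach is approached as far as the arm can. A call with a gripper value outside its range is refused whole. The fingers move at their own pace and stop on an object; the grip force is fixed at half the most. Time passes only in rows, so rows that do not move let the fingers close. It gives the time, the measured TCP pose, the force and the opening at its end, in the units of the state.
- r.sense(): the state, without advancing time (a new reading comes with each control period).
- vision.capture(name): name is "side" or "top" or "wrist"; returns a dict with "frame" (420x560x3 uint8, red, green, blue), "K" (3x3 intrinsics, pixels), "k1" (the pictures are not rectified: a ray, as slopes to the right and down, at radius r is drawn at 1 + k1 r^2 times it, then the intrinsics apply), "xyz" and "orientation" of the camera in the world. Camera axes: x right, y up, looking along -z (the intrinsics and any distortion apply to the point x, -y, -z); pixel columns grow to the right and rows downward; lengths in m; the calibration is good to about 2 mm. A picture is of the moment at which its call begins. There is no depth.
- finish_job(): hands the job in, once; it reports no verdict.
The state is a dict: "time_s": time; "joints": joint angles; "joint_velocities": joint speeds; "effort": joint torques, N m; "tcp_pos": TCP position; "ee_rot": TCP orientation; "wrist_force": force on the tool from outside, world axes, zero at the start; "moment": the same for the moment, N m; "gripper_width": opening from 0.0 (shut) to 1.0 (fully open).
Only numpy, scipy, OpenCV 4.12 (cv2) and the standard library are available. Lean on these libraries where they do the work, as an engineer would, in place of code of your own. Each camera call takes 0.05 s, during which the arm holds its last target. There are 200 camera calls.

TASK

The uncovered well of the dry bath is finished with: lift its aluminium heat block out and put it back, holes up, in its own bay of the grey rack, the one whose label shows the same hole pattern, lowering it gently until it sits flat on the bay floor. The bays are closed along their sides, so there the block can only be held by its two short ends. Leave the covered well shut with its block in it, and disturb neither the block already in the rack nor the vial, the little bottle and the forceps.

Things in the scene. Friction and masses are not known exactly. Their poses are not given: they have to be found in the camera images.
- block_large: Bare aluminium heat block, a rectangular block 64 long (its x) x 44 wide (its y) x 42 high mm, about 0.24 kg, drilled from above (z up) with one row of three holes 15 mm across, 20 mm apart along the block's length. Origin at the centre of its underside. It starts in one of the two wells of the dry bath, which one changes from start to start.
- block_medium: Bare aluminium heat block, a rectangular block 64 long (its x) x 44 wide (its y) x 42 high mm, about 0.24 kg, drilled from above (z up) with two rows of four holes 9.5 mm across. Origin at the centre of its underside. It starts in one of the two wells of the dry bath, which one changes from start to start.
- block_small: Bare aluminium heat block, a rectangular block 64 long (its x) x 44 wide (its y) x 42 high mm, about 0.24 kg, drilled from above (z up) with three rows of five holes 6 mm across. Origin at the centre of its underside. It already stands in its own bay and is a bystander.
- dry_bath: White two-well block heater, fixed, 150 (x) x 200 (y) x 87 high mm, console on its front (-x); origin under its centre. Well floors are 44 mm up. White fences as high as the block's top stand 2 mm beyond the block's short ends, across the whole bath; at the long sides are only corner guides: the middle 46 mm of each long side is open for fingers, 68 mm wide between the blocks.
- open_well (a point): Centre of the floor of the uncovered well (the bath's -y side, 56 mm from its middle); axes as the dry bath's; a block in it lies with its length along x.
- covered_well (a point): Centre of the floor of the well under the clear cover (the bath's +y side, 56 mm from its middle); axes as the dry bath's.
- cover (a joint): Hinge of the clear plastic cover (90 x 72 x 22 mm) over the covered well, hinged at its far edge: 0 shut, grows as it opens (rad).
- rack: Grey storage rack on the bench, fixed: base plate 140 (x) x 196 (y) x 6 mm on 9 mm feet, with two low cheeks, 46 mm high, at its ends; origin under the centre of the middle bay. It carries three bays side by side, 60 mm apart along y, in an order that changes from start to start, each with its label plate in front (-x).
- bay_large_floor (a point): Centre of the floor (19 mm up) of the bay whose white label plate, low in front of it (-x), shows as black dots one row of three large holes. x runs along the bay and the block in it. Side walls 60 mm long, 47 mm apart, 53 mm above the floor (11 mm over the block), top 6 mm flared by 3 mm. Both ends open for fingers above stop lips 5 mm high, 2.5 mm beyond the block's ends.
- bay_medium_floor (a point): Centre of the floor (19 mm up) of the bay whose white label plate, low in front of it (-x), shows as black dots two rows of four medium holes. x runs along the bay and the block in it. Side walls 60 mm long, 47 mm apart, 53 mm above the floor (11 mm over the block), top 6 mm flared by 3 mm. Both ends open for fingers above stop lips 5 mm high, 2.5 mm beyond the block's ends.
- bay_small_floor (a point): Centre of the floor (19 mm up) of the bay whose white label plate, low in front of it (-x), shows as black dots three rows of five small holes. x runs along the bay and the block in it. Side walls 60 mm long, 47 mm apart, 53 mm above the floor (11 mm over the block), top 6 mm flared by 3 mm. Both ends open for fingers above stop lips 5 mm high, 2.5 mm beyond the block's ends.
- vial: Bystander: small white-capped vial, 21 mm across, 45 high; origin at the centre of its underside.
- dye_bottle: Bystander: orange bottle with black cap, 34 mm across, 62 high; origin at the centre of its underside.
- forceps: Bystander: steel forceps lying flat, 130 x 16 x 9 mm; origin at the centre of its underside.
Things that resemble listed ones, but are neither listed nor needed, are in the scene too. Leave any purple look-alike of the block_medium alone.

How it is judged (in metres and radians):
At the end, for the whole second after the job is handed in: The block from the open well rests in the bay with its own hole pattern: on the bay floor (3 mm), level (0.05 rad), centred within 4 mm along and 3 mm across, its length along the bay (0.08 rad, either way round), holes up, at rest; the other block still in the covered well (5 mm) (((x of block_large in the frame of bay_large_floor between -0.004 and 0.004 m and y of block_large in the frame of bay_large_floor between -0.003 and 0.003 m and z of block_large in the frame of bay_large_floor between -0.003 and 0.003 m and angle between the x axis of block_large and the x axis of bay_large_floor, either way round below 0.08 rad and angle between block_large's own z axis and vertical below 0.05 rad and linear speed of block_large below 0.02 m/s and x of block_medium in the frame of covered_well between -0.005 and 0.005 m and y of block_medium in the frame of covered_well between -0.005 and 0.005 m and z of block_medium in the frame of covered_well between -0.003 and 0.004 m) or (x of block_medium in the frame of bay_medium_floor between -0.004 and 0.004 m and y of block_medium in the frame of bay_medium_floor between -0.003 and 0.003 m and z of block_medium in the frame of bay_medium_floor between -0.003 and 0.003 m and angle between the x axis of block_medium and the x axis of bay_medium_floor, either way round below 0.08 rad and angle between block_medium's own z axis and vertical below 0.05 rad and linear speed of block_medium below 0.02 m/s and x of block_large in the frame of covered_well between -0.005 and 0.005 m and y of block_large in the frame of covered_well between -0.005 and 0.005 m and z of block_large in the frame of covered_well between -0.003 and 0.004 m))); the robot touches nothing.
It fails at once if the clear cover is opened (more than 0.15 rad) (value of joint cover above 0.15 rad).
It fails at once if the block is dropped into its bay (falling faster than 0.25 m/s over the last 20 mm) ((horizontal distance between block_large and bay_large_floor below 0.012 m and z of block_large in the frame of bay_large_floor below 0.02 m and linear speed of block_large above 0.25 m/s) or (horizontal distance between block_medium and bay_medium_floor below 0.012 m and z of block_medium in the frame of bay_medium_floor below 0.02 m and linear speed of block_medium above 0.25 m/s)).
It fails at once if the block already in the rack is moved more than 10 mm (distance of block_small from where it was at the start of the episode above 0.01 m).
It fails at once if the vial, the little bottle or the forceps is moved more than 30 mm (distance of any of vial, dye_bottle, forceps from where it was at the start of the episode above 0.03 m).
It also fails if it takes over 54 s, if anything falls off the work surface, if the arm or the gripper's body presses on something with over 40 N, if the wrist force passes 120 N, or if a joint passes its speed limit or range.

## Working session

There is one attempt and no reset: what is moved stays moved. The work goes in short steps, Python scripts to look and compute and a shell command to move; the robot and the scene stay as the last step left them, time stands still between calls to the robot, and variables do not carry over. Pictures are saved under pics/ and viewed, about 8 in all and at most 12, crops included, and the job is handed in when it is done.

```bash
mkdir -p pics
cat > h.py <<'E'
from station import r, vision
import numpy as np, cv2
def cap(n):
    c=vision.capture(n); return c
def save(c,f): cv2.imwrite('pics/'+f,np.ascontiguousarray(c['frame'][:,:,::-1]))
def ray(c,u,v):
    K=np.array(c['K']);x=(u-K[0,2])/K[0,0];y=(v-K[1,2])/K[1,1]
    rd=np.hypot(x,y);q=rd
    for _ in range(30): q=rd/(1+c['k1']*q*q)
    s=q/rd if rd>0 else 1
    return np.array(c['orientation'])@np.array([x*s,-y*s,-1])
def pix(c,u,v,z):
    d=ray(c,u,v);o=np.array(c['xyz']);return o+d*(z-o[2])/d[2]
def proj(c,P):
    p=np.array(c['orientation']).T@(np.array(P)-np.array(c['xyz']));x,y=p[0]/-p[2],-p[1]/-p[2]
    s=1+c['k1']*(x*x+y*y);K=np.array(c['K']);return K[0,0]*x*s+K[0,2],K[1,1]*y*s+K[1,2]
E
python3 - <<'E'
from h import *
import pickle
for n in('top','side'):
    c=cap(n);save(c,n+'0.png');pickle.dump(c,open(n+'.pkl','wb'));print(n,c['xyz'],c['K'],c['k1'],np.round(c['orientation'],3))
s=r.sense();print(s['time_s'],s['tcp_pos'],np.round(s['ee_rot'],3),s['gripper_width'],s['wrist_force'])
E
```

```text
top [ 0.21022036 -0.22585658  1.86160604] [[498.24075161   0.         283.06896667]
 [  0.         498.24075161 214.3741587 ]
 [  0.           0.           1.        ]] 0.011241163481180426 [[-0.016  0.984 -0.179]
 [-1.    -0.017 -0.001]
 [-0.004  0.179  0.984]]
side [0.13559155 1.1359574  1.22476538] [[490.74128043   0.         279.53660041]
 [  0.         490.74128043 205.1761521 ]
 [  0.           0.           1.        ]] -0.033142167741351536 [[-0.959  0.181 -0.219]
 [-0.284 -0.609  0.741]
 [ 0.001  0.773  0.635]]
0.1 [0.20396861 0.59027146 0.24657441] [[ 0.945 -0.327 -0.001]
 [-0.327 -0.945 -0.002]
 [ 0.     0.002 -1.   ]] 1.0007998763959005 [ 0.80453035 -0.04105575 -0.06499561]
```

View pics/top0.png

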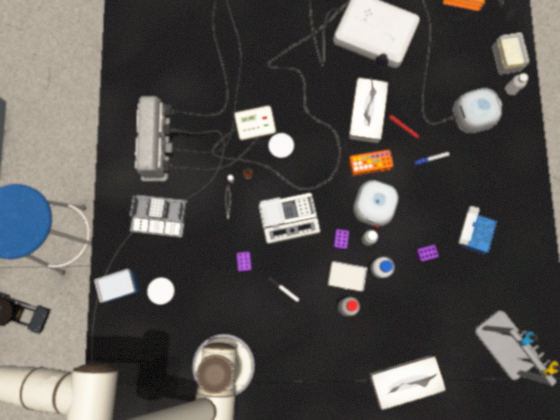

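View pics/side0.png

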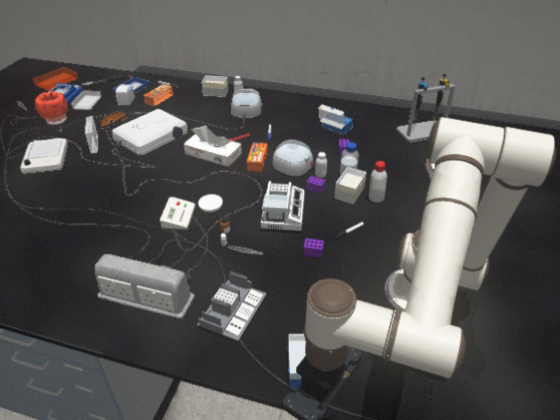

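The top view shows the rack at about (158,215), the dry bath at (290,218), purple look-alikes at (244,261), (342,239) and (428,253), and the vial, bottle and forceps around (230–250,175–215). I'll enlarge these areas.

Run:
```python
from h import *
import pickle
t=pickle.load(open('top.pkl','rb'));s=pickle.load(open('side.pkl','rb'))
f=lambda c,a,b,x,y,w,h:cv2.resize(c['frame'][b:y,a:x,::-1],(w,h),interpolation=cv2.INTER_CUBIC)
A=f(t,125,160,325,250,800,360)
B=np.hstack([f(s,195,265,275,340,400,240*400//400),f(s,245,175,325,235,400,240)])
cv2.imwrite('pics/crop1.png',np.vstack([A,B]))
for n,u,v,z in[('rack',158,215,.02),('bath',290,218,.087),('baseck',222,365,0)]:print(n,pix(t,u,v,z))
```

```text
rack [0.5500403  0.24604171 0.02      ]
bath [ 0.51860452 -0.24872641  0.087     ]
baseck [0.00117786 0.0047581  0.        ]
```

View pics/crop1.png

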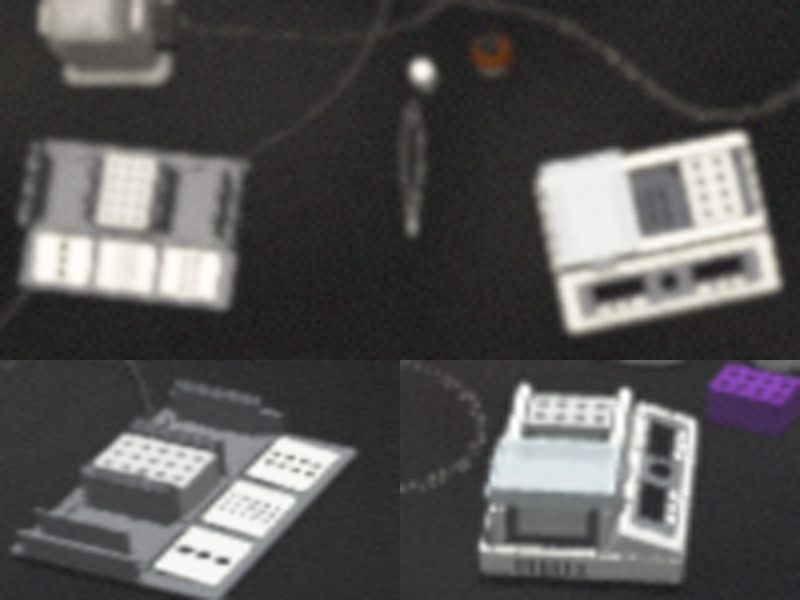

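The open well holds the two-row, four-hole block, which is block_medium and not one of the purple look-alikes. Its bay is the rack's -y one, with the 2x4 label at crop (190,272). I'll move so the wrist camera can see the rack.

```bash
python3 -m jog '{"rot":[[0,0,2.5],[0,0,2.5],[0,0,2.5],[0,0,2.5],[0,0,2.5],[0,0,2.5],[0,0,2.5],[0,0,2.5],[0,0,2.5],[0,0,2.5]],"delta_pos":[[22,-31,15],[22,-31,15],[22,-31,15],[22,-31,15],[22,-31,15],[22,-31,15],[22,-31,15],[22,-31,15],[22,-31,15],[22,-31,15]],"grip":[100,100,100,100,100,100,100,100,100,100]}'
python3 -m jog '{"rot":[[0,0,0],[0,0,0],[0,0,0]],"delta_pos":[[20,-20,0],[0,0,0],[0,0,0]],"grip":[100,100,100]}'
python3 - <<'E'
from h import *
import pickle
c=cap('wrist');save(c,'w1.png');pickle.dump(c,open('w1.pkl','wb'));s=r.sense();print(c['xyz'],s['tcp_pos'],c['K'],c['k1'],np.round(c['orientation'],3),s['joints'],s['time_s'])
E
```

```text
time_s: 0.93
tcp_pos: [0.4246, 0.2788, 0.3981]
ee_rot: [[0.994, 0.106, -0.0], [0.106, -0.994, -0.0], [-0.0, 0.0, -1.0]]
wrist_force: [0.7, 0.4, 0.4]
gripper_width: 1.002
time_s: 1.18
tcp_pos: [0.4447, 0.2595, 0.3971]
ee_rot: [[0.995, 0.1, -0.001], [0.1, -0.995, -0.0], [-0.001, 0.0, -1.0]]
wrist_force: [0.3, 0.3, -0.1]
gripper_width: 1.002
[0.52579785 0.26744475 0.53380698] [0.44411739 0.26021658 0.39686455] [[313.84487973   0.         282.0482749 ]
 [  0.         313.84487973 211.63457078]
 [  0.           0.           1.        ]] 0.00825298780602347 [[ 0.1    0.95   0.297]
 [-0.995  0.095  0.031]
 [ 0.001 -0.299  0.954]] [ 4.84333312e+01  7.12737733e+00  1.31553823e+00 -3.47263946e-02
 -8.42603307e+01  4.74199652e+01] 1.2333
```

View pics/w1.png

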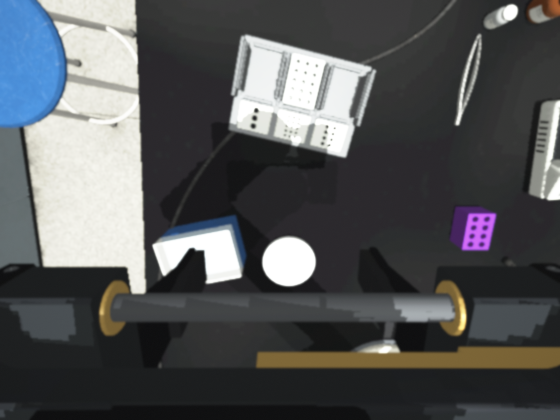

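Rack corners are around (247,36), (375,68), (347,158) and (230,126). The 2x4 label is at (328,135), with its empty bay behind it at about (348,92). Next is a look at the bath.

```bash
python3 -m jog '{"rot":[[0,0,0.5],[0,0,0.5],[0,0,0.5],[0,0,0.5],[0,0,0.5],[0,0,0.5],[0,0,0.5],[0,0,0.5],[0,0,0.5],[0,0,0.5]],"delta_pos":[[7,-40,0],[7,-40,0],[7,-40,0],[7,-40,0],[7,-40,0],[7,-40,0],[7,-40,0],[7,-40,-5],[7,-40,-5],[7,-40,-5]],"grip":[100,100,100,100,100,100,100,100,100,100]}'
python3 -m jog '{"rot":[[0,0,0],[0,0,0],[0,0,0],[0,0,0],[0,0,0]],"delta_pos":[[0,-40,-10],[0,-40,-10],[0,-40,-10],[0,0,0],[0,0,0]],"grip":[100,100,100,100,100]}'
python3 - <<'E'
from h import *
import pickle
c=cap('wrist');pickle.dump(c,open('w2.pkl','wb'));s=r.sense();print(s['tcp_pos'],s['joints'])
d=pickle.load(open('w1.pkl','rb'))
print(proj(c,[.52,-.25,.087]))
A=cv2.resize(d['frame'][25:170,220:385,::-1],None,fx=3,fy=3,interpolation=cv2.INTER_CUBIC)
cv2.imwrite('pics/c2.png',A); save(c,'w2.png')
E
```

```text
time_s: 2.07
tcp_pos: [0.5142, -0.1398, 0.382]
ee_rot: [[0.981, 0.192, -0.0], [0.192, -0.981, 0.0], [-0.0, -0.0, -1.0]]
wrist_force: [0.8, 0.3, 0.4]
gripper_width: 1.003
time_s: 2.48
tcp_pos: [0.5139, -0.2599, 0.3504]
ee_rot: [[0.982, 0.188, -0.004], [0.188, -0.982, 0.001], [-0.004, -0.002, -1.0]]
wrist_force: [0.2, -0.4, -1.0]
gripper_width: 1.006
[ 0.51429456 -0.25885439  0.35150712] [-1.06113049e+01  1.42139195e+01  3.94499572e+00 -1.59612897e-02
 -7.98484030e+01  1.11546889e+02]
(np.float64(275.4719181296731), np.float64(172.8450613021308))
```

View pics/w2.png

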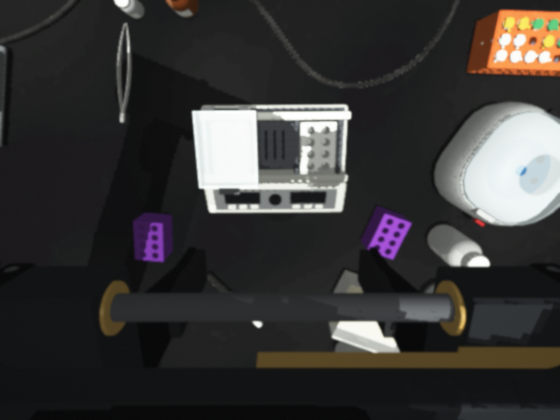

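View pics/c2.png

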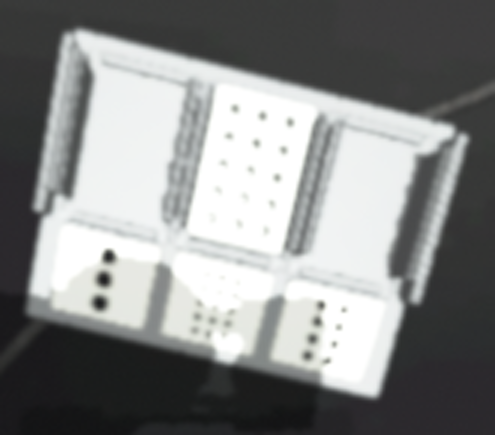

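Open-well block in view: the aluminium 2x4 block is at about (319,148) in the bath. Purple look-alikes at (153,238) and (388,233) have the same pattern but sit on the bench and are the wrong colour. The crop confirms the 2x4 label is on the rack's right-hand (-y) bay. Now I'll measure the holes.

```bash
cat >> h.py <<'E'
def blobs(c,x0,y0,x1,y1,z,k=6,amin=40,amax=600,thr=12):
    g=cv2.cvtColor(c['frame'],cv2.COLOR_RGB2GRAY)[y0:y1,x0:x1]
    g=cv2.resize(g,None,fx=k,fy=k,interpolation=cv2.INTER_CUBIC)
    bh=cv2.morphologyEx(g,cv2.MORPH_BLACKHAT,cv2.getStructuringElement(cv2.MORPH_ELLIPSE,(8*k+1,8*k+1)))
    n,l,st,ce=cv2.connectedComponentsWithStats((bh>thr).astype(np.uint8))
    o=[]
    for i in range(1,n):
        if amin<st[i,4]<amax:
            u,v=x0+(ce[i,0]+.5)/k-.5,y0+(ce[i,1]+.5)/k-.5
            o.append((u,v,*(pix(c,u,v,z)[:2]*1000),st[i,4]))
    return np.array(o)
E
python3 - <<'E'
from h import *
import pickle
np.set_printoptions(suppress=True,precision=1,linewidth=150)
c=pickle.load(open('w2.pkl','rb'));d=pickle.load(open('w1.pkl','rb'))
print(blobs(c,300,120,340,176,.086,amin=150,amax=3000,thr=30))
print(blobs(d,282,52,326,110,.061,amin=20,amax=1500,thr=14))
A=cv2.resize(c['frame'][90:220,185:355,::-1],None,fx=4.5,fy=4.5,interpolation=cv2.INTER_CUBIC)
cv2.imwrite('pics/c3.png',A)
E
```

```text
[[ 310.9  130.3  580.3 -283.5 1474. ]
 [ 326.6  129.9  584.3 -302.4 1109. ]
 [ 300.4  151.1  553.  -275.8 1557. ]
 [ 326.4  142.2  569.9 -305.6 1192. ]
 [ 311.6  142.5  566.  -287.5  931. ]
 [ 325.7  154.2  555.2 -308.2 1085. ]
 [ 311.4  154.8  551.1 -290.5  946. ]
 [ 310.9  166.5  536.4 -293.1  852. ]
 [ 302.2  174.1  524.7 -284.2  568. ]]
[[ 298.5   52.3  606.8  252.8  438. ]
 [ 319.1   52.9  608.8  224.7 1420. ]
 [ 288.4   62.5  592.8  265.1 1204. ]
 [ 297.9   60.8  596.3  252.3  355. ]
 [ 307.1   63.2  594.5  239.4  375. ]
 [ 316.3   65.3  593.2  226.5  365. ]
 [ 295.9   69.9  584.6  253.8  278. ]
 [ 305.1   72.3  582.9  240.8  334. ]
 [ 314.1   74.6  581.2  228.   324. ]
 [ 294.    78.9  573.   255.1  185. ]
 [ 303.2   81.1  571.4  242.   210. ]
 [ 311.9   83.8  569.2  229.5  321. ]
 [ 292.3   87.9  561.2  256.1  131. ]
 [ 301.3   90.   559.6  243.3  124. ]
 [ 310.2   92.5  557.6  230.3  200. ]
 [ 299.4   99.2  547.4  244.6  154. ]
 [ 308.3  101.4  545.6  231.7  163. ]
 [ 286.7  108.4  533.2  261.2  390. ]]
```

View pics/c3.png

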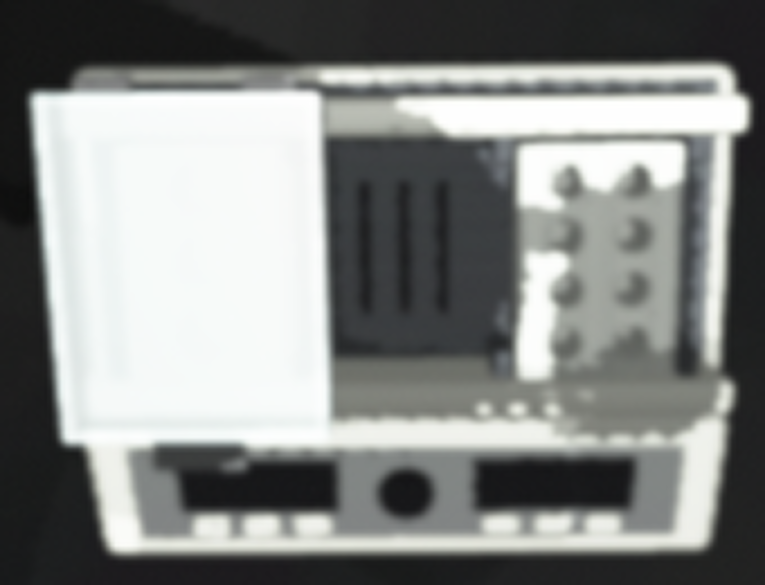

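```bash
python3 -m jog '{"rot":[[0,0,0.3],[0,0,0.2],[0,0,0],[0,0,0],[0,0,0],[0,0,0],[0,0,0],[0,0,0]],"delta_pos":[[23,-20,-20],[23,-19,-20],[0,0,-40],[0,0,-40],[0,0,-40],[0,0,-10],[0,0,0],[0,0,0]],"grip":[70,70,70,70,70,70,70,70]}'
python3 - <<'E'
from h import *
import pickle
c=cap('wrist');s=r.sense();print(s['tcp_pos'],np.round(s['ee_rot'],3))
p=proj(c,[.5605,-.2977,.086]);print(p)
g=lambda a,b:tuple(int(round(q*1)) for q in proj(c,[.5605+a*.981-b*.195,-.2977+a*.195+b*.981,.086]))
f=c['frame'][:,:,::-1].copy()
cv2.polylines(f,[np.array([g(.032,.022),g(.032,-.022),g(-.032,-.022),g(-.032,.022)])],True,(0,0,255),1)
cv2.imwrite('pics/w3.png',f);pickle.dump(c,open('w3.pkl','wb'))
E
```

```text
time_s: 3.2
tcp_pos: [0.5618, -0.2976, 0.1846]
ee_rot: [[0.98, 0.201, 0.002], [0.201, -0.98, -0.002], [0.002, 0.002, -1.0]]
wrist_force: [0.4, -0.0, 0.8]
gripper_width: 0.706
[ 0.56230867 -0.29802619  0.1859298 ] [[ 0.98   0.201  0.005]
 [ 0.201 -0.98  -0.003]
 [ 0.004  0.003 -1.   ]]
(np.float64(281.28806024050397), np.float64(222.90455911834204))
```

View pics/w3.png

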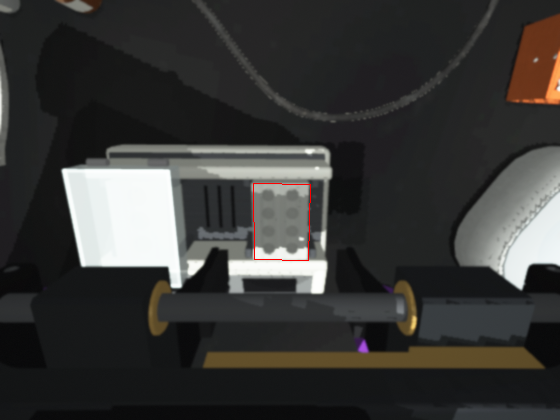

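The projected outline (red) sits on the block at (253–310,183–260), so the grasp pose is right. I'll descend and close.

```bash
python3 -m jog '{"rot":[[0,0,0],[0,0,0],[0,0,0],[0,0,0],[0,0,0],[0,0,0],[0,0,0]],"delta_pos":[[-1,0,-25],[0,0,-25],[0,0,-20],[0,0,-15],[0,0,-10],[0,0,-5],[0,0,0]],"grip":[70,70,70,70,70,70,70]}'
python3 -m jog '{"rot":[[0,0,0],[0,0,0],[0,0,0],[0,0,0],[0,0,0],[0,0,0],[0,0,0],[0,0,0]],"delta_pos":[[0,0,0],[0,0,0],[0,0,0],[0,0,0],[0,0,0],[0,0,0],[0,0,0],[0,0,0]],"grip":[0,0,0,0,0,0,0,0]}'
```

```text
time_s: 3.83
tcp_pos: [0.56, -0.2984, 0.0835]
ee_rot: [[0.98, 0.199, 0.002], [0.199, -0.98, -0.001], [0.002, 0.001, -1.0]]
wrist_force: [-0.1, 0.1, -0.6]
gripper_width: 0.701
time_s: 4.5
tcp_pos: [0.5597, -0.2982, 0.0837]
ee_rot: [[0.98, 0.199, 0.001], [0.199, -0.98, -0.0], [0.001, 0.001, -1.0]]
wrist_force: [-0.6, 2.5, 5.1]
gripper_width: 0.502
```

```bash
python3 -m jog '{"rot":[[0,0,0],[0,0,0],[0,0,0],[0,0,0],[0,0,0],[0,0,0],[0,0,0]],"delta_pos":[[0,0,4],[0,0,10],[0,0,18],[0,0,25],[0,0,30],[0,0,25],[0,0,10]],"grip":[0,0,0,0,0,0,0]}'
python3 -m jog '{"rot":[[0,0,-1],[0,0,-1.9],[0,0,-1.9],[0,0,-1.9],[0,0,-1.9],[0,0,-1.9],[0,0,-1.9],[0,0,-1.9],[0,0,-1.9],[0,0,-1.9]],"delta_pos":[[-6,20,0],[-12,37,0],[-12,37,0],[-12,37,0],[-12,37,0],[-12,37,0],[-12,37,0],[-12,37,0],[-12,37,0],[-12,37,0]],"grip":[0,0,0,0,0,0,0,0,0,0]}'
python3 -m jog '{"rot":[[0,0,0],[0,0,0],[0,0,0],[0,0,0],[0,0,0]],"delta_pos":[[-6,25,0],[0,10,0],[0,0,0],[0,0,0],[0,0,0]],"grip":[0,0,0,0,0]}'
python3 - <<'E'
from h import *
import pickle
c=cap('wrist');s=r.sense();print(s['tcp_pos'],np.round(s['ee_rot'],3),s['gripper_width'])
save(c,'w4.png');pickle.dump(c,open('w4.pkl','wb'))
E
```

```text
time_s: 5.08
tcp_pos: [0.5604, -0.2992, 0.209]
ee_rot: [[0.98, 0.199, 0.006], [0.199, -0.98, -0.003], [0.005, 0.004, -1.0]]
wrist_force: [1.9, 0.9, -1.8]
gripper_width: 0.504
time_s: 5.92
tcp_pos: [0.4434, 0.0558, 0.2039]
ee_rot: [[0.993, -0.118, -0.002], [-0.118, -0.993, -0.0], [-0.002, 0.001, -1.0]]
wrist_force: [0.4, -0.1, -3.0]
gripper_width: 0.503
time_s: 6.33
tcp_pos: [0.439, 0.0888, 0.2041]
ee_rot: [[0.993, -0.117, -0.001], [-0.117, -0.993, -0.001], [-0.001, 0.001, -1.0]]
wrist_force: [0.5, -1.0, -2.0]
gripper_width: 0.506
[0.43908607 0.0886172  0.20414835] [[ 0.993 -0.118 -0.001]
 [-0.118 -0.993 -0.001]
 [-0.001  0.001 -1.   ]] 0.5050831351621102
```

View pics/w4.png

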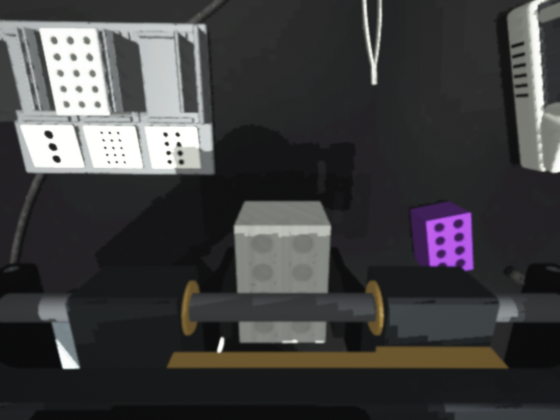

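The block is held level at (283,270), the bench below it is clear, and the rack is sharp here with the 2x4 label at (173,147). I'll set it down to swap to the short ends.

```bash
python3 -m jog '{"rot":[[0,0,0],[0,0,0],[0,0,0],[0,0,0],[0,0,0],[0,0,0],[0,0,0],[0,0,0],[0,0,0]],"delta_pos":[[0,0,-30],[0,0,-40],[0,0,-40],[0,0,-30],[0,0,-12],[0,0,-6],[0,0,-3],[0,0,-1],[0,0,0]],"grip":[0,0,0,0,0,0,0,0,0]}'
python3 - <<'E'
from h import *
import pickle
np.set_printoptions(suppress=True,precision=1,linewidth=150)
c=pickle.load(open('w4.pkl','rb'))
print(blobs(c,40,28,110,114,.061,k=4,amin=60,amax=1500,thr=30))
print(blobs(c,148,126,198,170,.022,k=4,amin=30,amax=1500,thr=30))
A=cv2.resize(c['frame'][10:185,0:230,::-1],None,fx=3.4,fy=3.4,interpolation=cv2.INTER_CUBIC)
cv2.imwrite('pics/c4.png',A)
E
```

```text
time_s: 7.13
tcp_pos: [0.4401, 0.0898, 0.0434]
ee_rot: [[0.993, -0.117, 0.002], [-0.117, -0.993, 0.001], [0.002, -0.001, -1.0]]
wrist_force: [0.5, 0.1, -2.5]
gripper_width: 0.502
[[ 84.   27.8 601.4 225.4 140. ]
 [104.8  30.4 597.8 209.8  75. ]
 [ 53.6  39.9 595.8 251.8 780. ]
 [ 69.8  40.1 594.3 239.2 772. ]
 [ 86.2  40.1 592.9 226.3 776. ]
 [108.4  49.7 584.2 210.9 653. ]
 [ 89.2  56.9 580.9 227.6 761. ]
 [ 56.7  56.5 584.  253.4 756. ]
 [ 73.   56.8 582.4 240.5 739. ]
 [ 59.9  72.7 572.2 254.8 693. ]
 [ 76.   72.9 570.6 241.9 685. ]
 [ 92.   73.1 569.  229.  683. ]
 [ 63.   88.6 560.2 256.3 637. ]
 [ 78.6  88.7 558.7 243.5 678. ]
 [ 94.7  88.9 557.1 230.5 659. ]
 [ 66.  103.9 548.4 257.7 641. ]
 [ 81.4 104.1 546.8 245.  638. ]
 [ 97.2 104.2 545.2 231.9 620. ]]
[[ 150.8  125.8  523.3  207.4   43. ]
 [ 164.8  125.8  521.7  193.7  101. ]
 [ 180.7  125.9  519.9  178.4  105. ]
 [ 196.2  128.   516.1  163.7  203. ]
 [ 165.1  134.1  513.9  195.3  393. ]
 [ 177.2  134.1  512.5  183.5  372. ]
 [ 166.4  143.4  505.   196.1  355. ]
 [ 178.4  144.2  502.9  184.4  460. ]
 [ 179.7  152.8  494.4  185.   547. ]
 [ 168.2  152.5  496.   196.3  398. ]
 [ 148.4  158.9  492.1  217.5  364. ]
 [ 180.9  161.6  485.6  185.6  517. ]
 [ 169.2  161.4  487.1  197.3  326. ]
 [ 179.9  168.6  478.7  188.2 1040. ]]
```

View pics/c4.png

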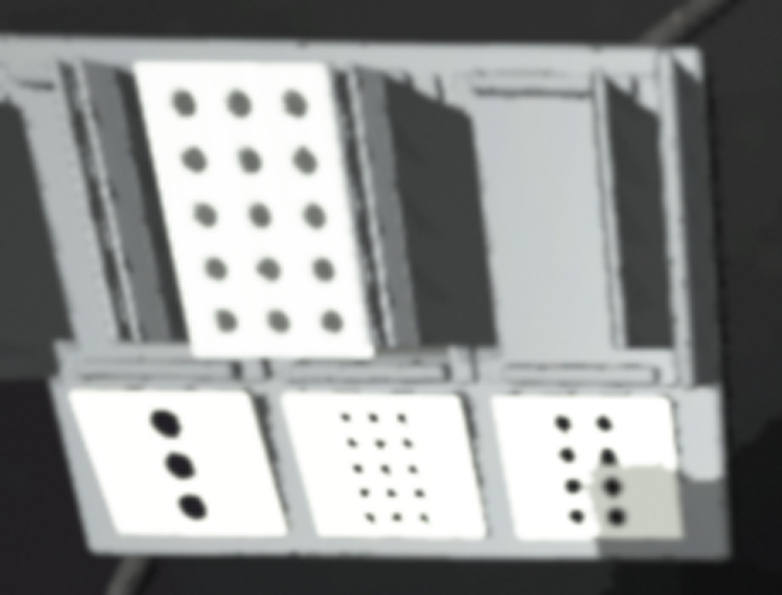

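```bash
python3 -m jog '{"rot":[[0,0,0],[0,0,0],[0,0,0],[0,0,0]],"delta_pos":[[0,0,-1.5],[0,0,-1.5],[0,0,-1],[0,0,0]],"grip":[0,0,0,0]}'
python3 - <<'E'
from h import *
import pickle
c=pickle.load(open('w4.pkl','rb'))
A=cv2.resize(c['frame'][10:185,0:230,::-1],None,fx=3.4,fy=3.4,interpolation=cv2.INTER_CUBIC)
th=np.radians(-6.8);R=np.array([[np.cos(th),-np.sin(th)],[np.sin(th),np.cos(th)]])
def P(x,y,z):
    q=R@[x,y]+[.5635,.1823];u,v=proj(c,[*q,z]);return (int((u+.5)*3.4),int((v-10+.5)*3.4))
for pts,col in[([(-.03,.0265,.072),(.03,.0265,.072)],(0,0,255)),([(-.03,-.0265,.072),(.03,-.0265,.072)],(0,0,255)),
 ([(-.03,.0235,.019),(.03,.0235,.019)],(0,255,0)),([(-.0345,-.02,.024),(-.0345,.02,.024)],(255,0,0)),([(.0345,-.02,.024),(.0345,.02,.024)],(255,0,0)),
 ([(-.03,-.0235,.066),(.03,-.0235,.066)],(0,255,255)),([(-.03,.0235,.066),(.03,.0235,.066)],(0,255,255))]:
    cv2.line(A,P(*pts[0]),P(*pts[1]),col,1)
cv2.imwrite('pics/c5.png',A)
E
```

```text
time_s: 7.47
tcp_pos: [0.4396, 0.09, 0.0397]
ee_rot: [[0.993, -0.116, 0.001], [-0.116, -0.993, 0.001], [0.001, -0.001, -1.0]]
wrist_force: [-1.3, -0.8, 4.1]
gripper_width: 0.503
```

View pics/c5.png

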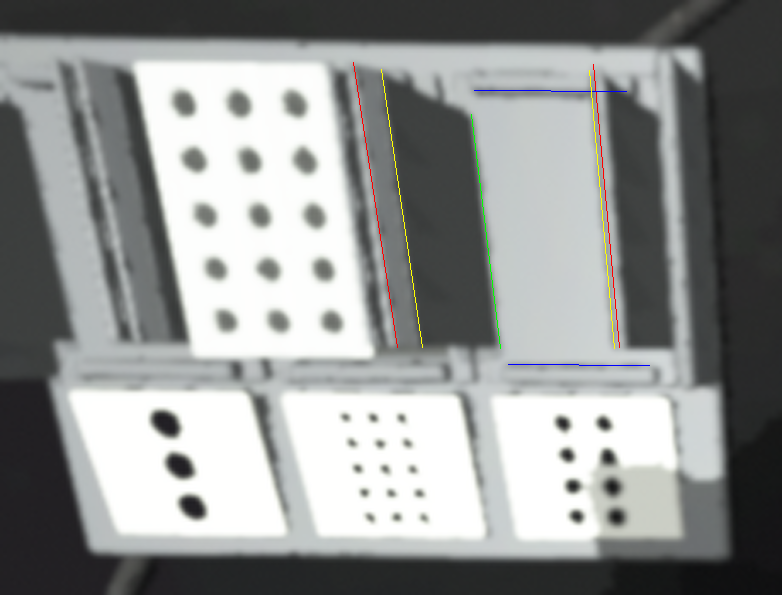

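The overlay lines (bay flares, floor edge, lips) fall on the image features within about 1 mm. Bay centre is about (563.5,182.3) mm and yaw −6.8°. The block has touched the bench, so I'll release it, turn −90° and regrip by the short ends.

```bash
python3 -m jog '{"rot":[[0,0,0],[0,0,0],[0,0,0],[0,0,0],[0,0,0],[0,0,0],[0,0,0],[0,0,-4],[0,0,-7],[0,0,-7]],"delta_pos":[[0,0,0],[0,0,0],[0,0,0],[0,0,0],[0,0,15],[0,0,25],[0,0,15],[0,0,0],[0,0,0],[0,0,0]],"grip":[100,100,100,100,100,100,100,100,100,100]}'
python3 -m jog '{"rot":[[0,0,-7],[0,0,-7],[0,0,-7],[0,0,-7],[0,0,-7],[0,0,-7],[0,0,-7],[0,0,-7],[0,0,-7],[0,0,-7]],"delta_pos":[[0,0,0],[0,0,0],[0,0,0],[0,0,0],[0,0,0],[0,0,0],[0,0,0],[0,0,0],[0,0,0],[0,0,0]],"grip":[100,100,100,100,100,100,100,100,100,100]}'
python3 -m jog '{"rot":[[0,0,-2],[0,0,0],[0,0,0]],"delta_pos":[[0,0,0],[0,0,0],[0,0,0]],"grip":[100,100,100]}'
python3 - <<'E'
from h import *
c=cap('wrist');s=r.sense();print(s['tcp_pos'],np.round(s['ee_rot'],4),s['joints'])
save(c,'w5.png')
E
```

```text
time_s: 8.3
tcp_pos: [0.4393, 0.0898, 0.094]
ee_rot: [[0.906, -0.423, 0.001], [-0.423, -0.906, 0.001], [0.001, -0.001, -1.0]]
wrist_force: [-0.5, 0.0, -0.5]
gripper_width: 0.996
time_s: 9.13
tcp_pos: [0.4391, 0.0897, 0.0935]
ee_rot: [[-0.087, -0.996, -0.0], [-0.996, 0.087, -0.0], [0.0, 0.0, -1.0]]
wrist_force: [0.2, -0.1, -0.5]
gripper_width: 1.001
time_s: 9.38
tcp_pos: [0.4391, 0.0897, 0.0935]
ee_rot: [[-0.115, -0.993, -0.0], [-0.993, 0.115, -0.0], [0.0, 0.0, -1.0]]
wrist_force: [-0.8, 0.6, 0.4]
gripper_width: 1.003
[0.43914968 0.08969859 0.09351667] [[-0.115  -0.9934 -0.    ]
 [-0.9934  0.115  -0.    ]
 [ 0.      0.     -1.    ]] [ 3.24311639e+01  1.58955337e+01 -3.53471567e+01  3.04723745e-04
 -3.87597464e+01 -3.90340665e+01]
```

View pics/w5.png

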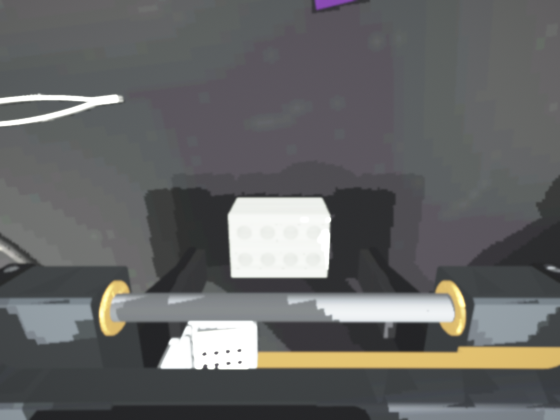

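Block stands upright at (280,240), square and centred between the open fingers. Descend and close on its short ends.

```bash
python3 -m jog '{"rot":[[0,0,0],[0,0,0],[0,0,0],[0,0,0],[0,0,0]],"delta_pos":[[0,0,-20],[0,0,-20],[0,0,-12],[0,0,-5],[0,0,0]],"grip":[100,100,100,100,100]}'
python3 -m jog '{"rot":[[0,0,0],[0,0,0],[0,0,0],[0,0,0],[0,0,0],[0,0,0],[0,0,0]],"delta_pos":[[0,0,0],[0,0,0],[0,0,0],[0,0,0],[0,0,0],[0,0,0],[0,0,0]],"grip":[0,0,0,0,0,0,0]}'
python3 -m jog '{"rot":[[0,0,0],[0,0,0],[0,0,0],[0,0,0],[0,0,0],[0,0,0],[0,0,0],[0,0,0]],"delta_pos":[[0,0,4],[0,0,12],[0,0,25],[0,0,35],[0,0,30],[0,0,15],[0,0,0],[0,0,0]],"grip":[0,0,0,0,0,0,0,0]}'
python3 - <<'E'
from h import *
s=r.sense();print(s['tcp_pos'],np.round(s['ee_rot'],4),s['time_s'])
E
```

```text
time_s: 9.85
tcp_pos: [0.4386, 0.0893, 0.0356]
ee_rot: [[-0.116, -0.993, -0.002], [-0.993, 0.116, -0.001], [0.002, 0.002, -1.0]]
wrist_force: [-1.0, 0.5, 0.5]
gripper_width: 0.999
time_s: 10.43
tcp_pos: [0.4398, 0.0901, 0.0372]
ee_rot: [[-0.116, -0.993, 0.002], [-0.993, 0.116, 0.001], [-0.001, -0.002, -1.0]]
wrist_force: [-0.7, 0.9, 5.3]
gripper_width: 0.731
time_s: 11.1
tcp_pos: [0.4384, 0.0895, 0.1574]
ee_rot: [[-0.117, -0.993, -0.0], [-0.993, 0.117, 0.001], [-0.001, 0.001, -1.0]]
wrist_force: [-0.6, 0.4, -2.8]
gripper_width: 0.729
[0.43836639 0.08950658 0.15737044] [[-1.169e-01 -9.931e-01 -5.000e-04]
 [-9.931e-01  1.169e-01  8.000e-04]
 [-7.000e-04  6.000e-04 -1.000e+00]] 11.1
```

```bash
python3 -m jog '{"rot":[[0,0,0],[0,0,0],[0,0,0],[0,0,0],[0,0,0],[0,0,0],[0,0,0],[0,0,0]],"delta_pos":[[15,11,0],[30,22,0],[30,22,0],[30,22,0],[15,12,0],[5,4,0],[0,0,0],[0,0,0]],"grip":[0,0,0,0,0,0,0,0]}'
python3 - <<'E'
from h import *
import pickle
c=cap('side');s=r.sense();print(s['tcp_pos'],np.round(s['ee_rot'],4),s['joint_velocities'])
pickle.dump(c,open('s1.pkl','wb'))
w=cap('wrist');pickle.dump(w,open('w6.pkl','wb'))
f=lambda c,a,b,x,y,w,h:cv2.resize(c['frame'][b:y,a:x,::-1],(w,h),interpolation=cv2.INTER_CUBIC)
cv2.imwrite('pics/c6.png',np.hstack([f(c,185,235,285,345,400,440),f(w,130,180,430,420,400,320+120)]))
E
```

```text
time_s: 11.77
tcp_pos: [0.5623, 0.1817, 0.155]
ee_rot: [[-0.117, -0.993, -0.005], [-0.993, 0.117, -0.003], [0.003, 0.005, -1.0]]
wrist_force: [-0.2, -0.1, -2.0]
gripper_width: 0.733
[0.562261   0.18152175 0.15576467] [[-0.1168 -0.9932 -0.0043]
 [-0.9932  0.1168 -0.002 ]
 [ 0.0025  0.004  -1.    ]] [-0.11318467 -1.34460829  0.02600333  0.36505564  0.13688508  0.05113945]
```

That was the 12-picture limit, so from here I go by pose, force and numeric checks. Descending to the bay mouth.

```bash
python3 -m jog '{"rot":[[0,0,0],[0,0,0],[0,0,0],[0,0,0],[0,0,0],[0,0,0],[0,0,0]],"delta_pos":[[1,0.7,-10],[0,0,-15],[0,0,-10],[0,0,-5],[0,0,-2],[0,0,0],[0,0,0]],"grip":[0,0,0,0,0,0,0]}'
python3 -m jog '{"rot":[[0,0,0],[0,0,0],[0,0,0],[0,0,0],[0,0,0],[0,0,0]],"delta_pos":[[0,0,-3],[0,0,-3],[0,0,-3],[0,0,-3],[0,0,0],[0,0,0]],"grip":[0,0,0,0,0,0]}'
```

```text
time_s: 12.45
tcp_pos: [0.5655, 0.1835, 0.116]
ee_rot: [[-0.116, -0.993, 0.001], [-0.993, 0.116, 0.0], [-0.0, -0.001, -1.0]]
wrist_force: [0.2, 0.2, -3.2]
gripper_width: 0.733
time_s: 12.95
tcp_pos: [0.565, 0.1833, 0.1033]
ee_rot: [[-0.116, -0.993, -0.0], [-0.993, 0.116, -0.0], [0.0, 0.0, -1.0]]
wrist_force: [-0.5, 0.4, -2.3]
gripper_width: 0.737
```

Run:
```python
from h import *
np.set_printoptions(suppress=True,precision=1,linewidth=150)
s=r.sense();t=np.array(s['tcp_pos']);print(t*1000,np.round(s['ee_rot'],4).tolist())
w=cap('wrist');z=t[2]+.0048
b=blobs(w,200,180,360,300,z,k=4,amin=300,amax=8000,thr=8)
for q in b:
    d=q[2:4]-t[:2]*1000;R=np.array(s['ee_rot'])[:2,:2]
    print(q[:2],R.T@d,q[4])
```

```text
[565.  183.3 103.3] [[-0.1161, -0.9932, -0.0005], [-0.9932, 0.1161, -0.0003], [0.0004, 0.0005, -1.0]]
[214.7 183.5] [ 54.2 -28.1] 929.0
[227.3 184.2] [ 53.9 -22.7] 534.0
[340.  185.1] [53.5 25.7] 702.0
[350.9 193.5] [49.8 30.6] 2204.0
[352.3 223.4] [36.1 32.1] 885.0
[351.1 238.4] [28.9 32. ] 891.0
[353.9 252.6] [21.9 33.8] 1647.0
[208.6 253.8] [ 21.3 -33. ] 879.0
[319.  295.4] [-0.6 18.5] 5748.0
```

```bash
python3 -m jog '{"rot":[[0,0,0],[0,0,0],[0,0,0]],"delta_pos":[[-1.4,-1,0],[0,0,0],[0,0,0]],"grip":[0,0,0]}'
python3 -m jog '{"rot":[[0,0,0],[0,0,0],[0,0,0],[0,0,0],[0,0,0]],"delta_pos":[[0,0,-3],[0,0,-3],[0,0,-3],[0,0,-3],[0,0,0]],"grip":[0,0,0,0,0]}'
```

```text
time_s: 13.25
tcp_pos: [0.5637, 0.1824, 0.1037]
ee_rot: [[-0.116, -0.993, 0.0], [-0.993, 0.116, 0.0], [-0.0, -0.0, -1.0]]
wrist_force: [-0.4, 0.8, -3.3]
gripper_width: 0.732
time_s: 13.67
tcp_pos: [0.5632, 0.1821, 0.0905]
ee_rot: [[-0.116, -0.993, -0.002], [-0.993, 0.116, -0.001], [0.001, 0.002, -1.0]]
wrist_force: [-0.0, -0.2, -2.5]
gripper_width: 0.732
```

```bash
python3 -m jog '{"rot":[[0,0,0],[0,0,0],[0,0,0],[0,0,0],[0,0,0],[0,0,0],[0,0,0],[0,0,0]],"delta_pos":[[0,0,-4],[0,0,-4],[0,0,-4],[0,0,-4],[0,0,-4],[0,0,-4],[0,0,0],[0,0,0]],"grip":[0,0,0,0,0,0,0,0]}'
python3 -m jog '{"rot":[[0,0,0],[0,0,0],[0,0,0],[0,0,0],[0,0,0]],"delta_pos":[[0,0,-2],[0,0,-2],[0,0,-2],[0,0,0],[0,0,0]],"grip":[0,0,0,0,0]}'
```

```text
time_s: 14.33
tcp_pos: [0.5636, 0.1823, 0.0672]
ee_rot: [[-0.116, -0.993, -0.001], [-0.993, 0.116, -0.0], [0.001, 0.001, -1.0]]
wrist_force: [-0.0, -0.7, -3.3]
gripper_width: 0.737
time_s: 14.75
tcp_pos: [0.5637, 0.1824, 0.0614]
ee_rot: [[-0.116, -0.993, -0.0], [-0.993, 0.116, -0.0], [0.0, 0.0, -1.0]]
wrist_force: [-0.1, 1.3, -1.8]
gripper_width: 0.733
```

Bottom is about 5 mm above the floor and moving freely. I'll feel for contact.

```bash
python3 -m jog '{"rot":[[0,0,0],[0,0,0],[0,0,0],[0,0,0],[0,0,0]],"delta_pos":[[0,0,-1.5],[0,0,-1.5],[0,0,-1],[0,0,0],[0,0,0]],"grip":[0,0,0,0,0]}'
python3 -m jog '{"rot":[[0,0,0],[0,0,0],[0,0,0],[0,0,0]],"delta_pos":[[0,0,-0.7],[0,0,-0.7],[0,0,0],[0,0,0]],"grip":[0,0,0,0]}'
```

```text
time_s: 15.17
tcp_pos: [0.5637, 0.1824, 0.0574]
ee_rot: [[-0.116, -0.993, -0.0], [-0.993, 0.116, -0.0], [0.0, 0.0, -1.0]]
wrist_force: [-0.5, 0.2, -2.5]
gripper_width: 0.733
time_s: 15.5
tcp_pos: [0.5639, 0.1825, 0.0563]
ee_rot: [[-0.116, -0.993, 0.0], [-0.993, 0.116, 0.0], [-0.0, -0.0, -1.0]]
wrist_force: [-1.0, 0.3, -0.6]
gripper_width: 0.733
```

```bash
python3 -m jog '{"rot":[[0,0,0],[0,0,0],[0,0,0],[0,0,0]],"delta_pos":[[0,0,-0.6],[0,0,-0.4],[0,0,0],[0,0,0]],"grip":[0,0,0,0]}'
```

```text
time_s: 15.83
tcp_pos: [0.5638, 0.1824, 0.0562]
ee_rot: [[-0.116, -0.993, 0.001], [-0.993, 0.116, 0.0], [-0.0, -0.001, -1.0]]
wrist_force: [-2.6, -1.1, 5.1]
gripper_width: 0.736
```

Firm contact at TCP z 0.0562, exactly floor (0.019) plus the grip offset (0.0372). Release and rise.

```bash
python3 -m jog '{"rot":[[0,0,0],[0,0,0],[0,0,0],[0,0,0],[0,0,0],[0,0,0],[0,0,0],[0,0,0],[0,0,0],[0,0,0]],"delta_pos":[[0,0,0],[0,0,0],[0,0,0],[0,0,0],[0,0,0],[0,0,5],[0,0,10],[0,0,20],[0,0,30],[0,0,30]],"grip":[100,100,100,100,100,100,100,100,100,100]}'
python3 -m jog '{"rot":[[0,0,6],[0,0,7],[0,0,7],[0,0,7],[0,0,7],[0,0,7],[0,0,7],[0,0,7],[0,0,7],[0,0,7]],"delta_pos":[[0,0,30],[-5,0,30],[-10,0,30],[-10,0,20],[-10,0,0],[-10,0,0],[0,0,0],[0,0,0],[0,0,0],[0,0,0]],"grip":[100,100,100,100,100,100,100,100,100,100]}'
python3 -m jog '{"rot":[[0,0,7],[0,0,7],[0,0,7],[0,0,0],[0,0,0],[0,0,0]],"delta_pos":[[0,0,0],[0,0,0],[0,0,0],[0,0,0],[0,0,0],[0,0,0]],"grip":[100,100,100,100,100,100]}'
python3 - <<'E'
from h import *
import pickle
np.set_printoptions(suppress=True,precision=1,linewidth=150)
w=cap('wrist');pickle.dump(w,open('w7.pkl','wb'));s=r.sense()
print(s['tcp_pos'],s['wrist_force'],s['gripper_width'])
for (x,y) in[(.5635,.1823),(.5706,.2419)]:
    u,v=map(int,proj(w,[x,y,.061]));print(u,v);print(blobs(w,u-32,v-46,u+32,v+46,.061,k=4,amin=60,amax=2500,thr=20))
E
```

```text
time_s: 16.67
tcp_pos: [0.5634, 0.1822, 0.1515]
ee_rot: [[-0.116, -0.993, -0.001], [-0.993, 0.116, -0.001], [0.001, 0.001, -1.0]]
wrist_force: [0.1, 0.9, -0.2]
gripper_width: 1.001
time_s: 17.5
tcp_pos: [0.5186, 0.1823, 0.2614]
ee_rot: [[0.889, -0.459, 0.001], [-0.459, -0.889, 0.001], [0.001, -0.001, -1.0]]
wrist_force: [0.3, -0.4, -0.3]
gripper_width: 1.001
time_s: 18.0
tcp_pos: [0.5187, 0.1823, 0.2607]
ee_rot: [[0.993, -0.119, 0.001], [-0.119, -0.993, 0.0], [0.001, -0.0, -1.0]]
wrist_force: [-0.1, -0.2, -0.0]
gripper_width: 0.998
[0.5 0.2 0.3] [-0.4 -1.1  0. ] 1.0025483394854837
276 150
[[ 275.1  104.3  609.6  178.  1566. ]
 [ 305.8  132.2  578.5  149.9 2087. ]
 [ 270.4  111.4  603.3  183.7   69. ]
 [ 259.1  116.9  599.3  195.9  114. ]
 [ 270.2  116.8  598.1  184.7  482. ]
 [ 283.7  116.9  596.3  170.8  461. ]
 [ 265.7  130.9  584.7  191.   470. ]
 [ 286.7  131.5  581.6  169.4  112. ]
 [ 266.5  144.5  570.9  192.1  768. ]
 [ 285.2  145.7  567.3  172.7  497. ]
 [ 267.4  159.1  555.7  193.2  818. ]
 [ 286.   159.3  553.1  173.5  716. ]
 [ 304.9  171.4  537.7  154.7 1031. ]
 [ 267.8  
[... 895 characters left out ...]
  240.7  295. ]
 [ 189.2  162.4  562.1  276.7  844. ]
 [ 219.4  150.2  571.   242.4  509. ]
 [ 207.2  150.2  572.5  255.1  490. ]
 [ 231.7  150.2  569.4  229.5  507. ]
 [ 208.   161.6  560.6  256.6  478. ]
 [ 220.   161.6  559.   243.9  483. ]
 [ 232.2  161.6  557.5  230.9  472. ]
 [ 197.5  168.5  554.6  269.2  288. ]
 [ 220.5  172.   547.9  245.3  186. ]
 [ 208.6  172.4  549.   258.2  348. ]
 [ 232.5  171.9  546.5  232.4  186. ]
 [ 249.2  189.5  525.1  217.5  523. ]
 [ 221.   187.8  530.7  247.9  242. ]
 [ 227.6  187.9  529.6  240.7  227. ]
 [ 234.2  187.9  528.8  233.6  243. ]
 [ 221.4  193.4  524.4  248.6  233. ]
 [ 234.5  193.4  522.7  234.2  222. ]
 [ 227.9  193.6  523.3  241.4  227. ]]
```

```bash
python3 -c "
from station import r,finish_job
print(finish_job(), r.sense()['time_s'])"
```

```text
the job is handed in; nothing more can be done
the job is handed in; nothing more can be done
```

The open-well block, block_medium (two rows of four holes), is now in its own bay, the rack's -y one, and the job is handed in. I lifted it by its long sides, set it on the bench, regripped it by the short ends and lowered it until it touched the bay floor. The clock read 18 s shortly before hand-in.

**Checks that agreed**
- **Height:** contact came at TCP z 0.0562 m, exactly the floor height plus the grip offset. That means the block is on the floor and not on a stop lip.
- **Entry:** there was no noticeable side force on the way down. The gripper opened fully, and the arm was clear of everything when I handed in.
- **Across the bay:** the last wrist picture put the block's holes within about 0.5 mm of centre.
- **Block in the rack:** block_small measured within 1 mm of where it started.

**Checks that disagreed or were missing**
- **Along the bay:** the same picture put the block about 2 mm toward -x. That is within the 4 mm tolerance, and the lips limit the offset to 2.5 mm. The hole detection is noisy, so I left it there.
- **Pictures:** my 12-picture limit ran out before the final lowering, so I did not inspect the placed block by eye.
- **Cover and bystanders:** I did not re-measure the cover, the vial, the bottle or the forceps. The planned path kept clear of all of them, and no force reading suggested contact.

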